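Sweep the steel offcuts off the layout plate into the scrap tray

TASK

Clear the layout plate: take the pusher by its wooden handle and sweep the five small steel offcuts off the plate's edge into the scrap tray beside it, then stand the pusher back upright in the middle of its black rubber mat. The offcuts have sharp edges, so touch them only with the pusher, never with the fingers; leave the welded T sample and the drilled steel block standing where they are on the plate.

Things in the scene. Friction and masses are not known exactly. Their poses are not given: they have to be found in the camera images.
- plate: Fixed thick steel layout plate, 280 (its x) x 320 (its y) x 50 mm high, flat smooth top (the dots are only marks) 50 mm above its origin, no rims. Origin: centre of its underside, on the table. It stands in front of the robot, turned by up to 0.2 rad. The tray stands along one of its two y edges and the mat beside the other; which side is which varies.
- tray: Fixed open scrap tray of thin grey sheet steel, 280 (x) x 140 (y) x 46 mm high, walls and floor 2 mm, empty. Origin: centre of its underside. It has the plate's direction and stands 1 mm from the plate's +y or -y edge, its centre 231 mm from the plate's centre; its rim is 4 mm below the plate's top, so what is pushed over that edge drops in.
- mat: Fixed black rubber mat on the table, 180 (x) x 110 (y) x 3 mm thick, same direction as the plate, its centre 231 mm from the plate's centre on the other side from the tray. Origin: centre of its underside. The pusher's place.
- pusher: Loose tool, about 0.35 kg, standing on the mat: aluminium block 36 (x) x 130 (y) x 36 mm high, on it an upright wooden handle 20 (x) x 60 (y) mm, from 36 to 112 mm above the underside. Both long faces (+x, -x) are alike and push. Origin: centre of the underside; z up. Its y axis starts within 0.35 rad of the plate's x axis line. Pinch the handle across its 20 mm, from above.
- bar_end: Loose; starts lying on the plate; it is to be swept into the tray. Origin: centre of its underside as it starts. Sawn end of square bar, bright steel, 24 x 24 x 20 mm high, about 85 g. All offcuts start 87 mm before to 30 mm beyond the plate centre in plate x, within 77 mm of it in plate y.
- flat_end: Loose; starts lying on the plate; it is to be swept into the tray. Origin: centre of its underside as it starts. Sawn end of flat bar, dark steel, 42 x 26 x 12 mm high, about 100 g.
- tube_slice: Loose; starts lying on the plate; it is to be swept into the tray. Origin: centre of its underside as it starts. Slice of steel tube standing on its end face, 36 mm outside and 26 mm inside diameter, 20 mm high, about 75 g.
- angle_end: Loose; starts lying on the plate; it is to be swept into the tray. Origin: centre of its underside as it starts. Sawn end of angle iron, dark steel, one leg 32 x 30 mm flat on the plate, the other standing 30 mm high along its -x edge, 5 mm thick, about 75 g.
- round_end: Loose; starts lying on the plate; it is to be swept into the tray. Origin: centre of its underside as it starts. Sawn end of round bar, dark steel, 28 mm diameter, 18 mm high, standing on its flat face, about 85 g.
- sample: Loose welded T sample, not scrap: dark steel foot 40 (x) x 70 (y) x 8 mm with an upright web 8 mm thick, 50 mm high in all. Origin: centre of its underside. It stands near the plate's far (+x) edge, 106 to 112 mm from the plate's centre line along plate x, on one half of its length. Must stay there.
- block: Loose bright steel setting block with a pattern of holes, 25 (x) x 75 (y) x 50 mm high, 0.73 kg. Origin: centre of its underside. It stands near the plate's far (+x) edge, 106 to 112 mm from the plate's centre along plate x, on the half that the sample leaves free. Must stay there.

How it is judged (in metres and radians):
On the way, in this order (a step that is already met when the one before it is completed fails the run):
1. the pusher has been lifted clear of its mat (z of pusher in the frame of mat above 0.03 m), for 0.1 s.
2. all five offcuts lie in the tray (x of bar_end in the frame of tray between -0.139 and 0.139 m and y of bar_end in the frame of tray between -0.069 and 0.069 m and z of each of bar_end, flat_end, tube_slice, angle_end, round_end in the frame of tray below 0.046 m and x of flat_end in the frame of tray between -0.139 and 0.139 m and y of flat_end in the frame of tray between -0.069 and 0.069 m and x of tube_slice in the frame of tray between -0.139 and 0.139 m and y of tube_slice in the frame of tray between -0.069 and 0.069 m and x of angle_end in the frame of tray between -0.139 and 0.139 m and y of angle_end in the frame of tray between -0.069 and 0.069 m and x of round_end in the frame of tray between -0.139 and 0.139 m and y of round_end in the frame of tray between -0.069 and 0.069 m), for 0.2 s.
At the end, for the whole second after the job is handed in: All five offcuts at rest in the tray (origins inside its walls, below its 46 mm rim); the pusher released, at rest, upright within 0.1 rad on its mat, its centre within 60 mm along the mat (x) and 35 mm across (y) of the mat centre; sample and block within 20 mm of their starts (all of step 2 and linear speed of each of bar_end, flat_end, tube_slice, angle_end, round_end, pusher below 0.03 m/s and x of pusher in the frame of mat between -0.06 and 0.06 m and y of pusher in the frame of mat between -0.035 and 0.035 m and z of pusher in the frame of mat below 0.012 m and angle between pusher's own z axis and vertical below 0.1 rad and distance of each of sample, block from where it was at the start of the episode below 0.02 m); the robot touches nothing.
It fails at once if an offcut is touched by the fingers or the arm (over 0.5 N) (contact force between any of the fingers, the arm and bar_end above 0.5 N or contact force between any of the fingers, the arm and flat_end above 0.5 N or contact force between any of the fingers, the arm and tube_slice above 0.5 N or contact force between any of the fingers, the arm and angle_end above 0.5 N or contact force between any of the fingers, the arm and round_end above 0.5 N).
It fails at once if the welded sample or the setting block is moved by more than 20 mm (distance of any of sample, block from where it was at the start of the episode above 0.02 m).
It also fails if it takes over 64 s, if anything falls off the work surface, if the arm or the gripper's body presses on something with over 40 N, if the wrist force passes 120 N, or if a joint passes its speed limit or range.

ROBOT

A 6-joint arm with a two-finger parallel gripper is mounted at the origin on the work surface. World frame = base frame: x ahead of the robot, y to its left, z up, the work surface at z = 0. Lengths are in mm, angles in rad, forces in N, time in s.
With the tool pointing down it reaches from about 275 to 1000 mm from the base axis. Payload 8.4 kg.
Tool frame: the origin (TCP) lies midway between the tips of the shut fingers; the grasp point (between the pads) lies 19 mm behind it; z points along the fingers, y is the line along which they close (so a half turn about z gives the same grasp; the last joint's range is limited). The gripper opens to 85 mm and grips with 20 to 120 N. Pads are 22 mm wide; open, the fingers measure 114 mm over their backs; the gripper's body (76 mm by 85 mm) begins 54 mm behind the grasp point. The pads swing forward as they close: fully open they stand 13 mm farther back than shut.
Start: joints at [-1.265, 0.353, 1.633, -0, 1.155, -0.002], TCP at [189.35, -595.629, 231.281] pointing down, gripper open.
Joint ranges: [-2.63, 2.63], [-0.92, 2.1], [0.06, 2.66], [-1.3, 4.44], [0, 2.69], [-3.02, 3.02]. Speed limits (rad/s): [2.22, 2.22, 2.79, 3.14, 3.14, 3.14].

INTERFACE

Orientations are given as [roll, pitch, yaw] about the fixed x, y, z axes, in that order (R = Rz(yaw) Ry(pitch) Rx(roll)).
In Python, from rig import r, cams gives the robot as it stands. The module is installed in compiled form; this text tells all that it offers.
- The arm moves only by the tool send_rows, never from a script. Its argument "targets" is one flat list of numbers, 7 for each row, row after row: the shift along the tool's x, y, z in m, then the turn, a rotation vector about the tool's x, y, z in rad, then the opening, from -1 (shut) to 1 (fully open). In form: [tx, ty, tz, wx, wy, wz, fingers, tx, ty, tz, wx, wy, wz, fingers, ...]. A call has 1 to 12 rows; each row is the pose to reach, as a shift and turn from the pose commanded when the call began, along the tool's axes at that moment; what a row does not reach only later rows make up. A row lasts 1/12 s, in which the tool goes at most 41.7 mm and 7.16 degrees, less where a joint would pass 70% of its speed; a pose out of reach is approached as far as the arm can. A call with a gripper value outside its range is refused whole. The fingers move at their own pace and stop on an object; "grip_force" is the grip in N (left out, the last holds). Time passes only in rows, so rows that repeat a pose let the fingers close. It gives the time, the measured TCP pose, the force, the opening and the grip force at its end, in the units of the state.
- r.sense(): the state, without advancing time (a new reading comes with each control period).
- cams.grab_frame(name): name is "side" or "top"; returns a dict with "color" (384x512x3 uint8, blue, green, red), "fx", "fy", "cx", "cy" (pixels), "xyz" and "attitude" of the camera in the world. Camera axes: x right, y down, z forward; pixel columns grow to the right and rows downward; lengths in mm; the calibration is good to about 2 mm. A picture is of the moment at which its call begins. There is no depth.
- r.sign_off(): hands the job in; it is judged then, once.
The state is a dict: "clock": time; "qpos": joint angles; "qvel": joint speeds; "joint_efforts": joint torques, N m; "eef_pos": TCP position; "tcp_rot": TCP orientation; "contact_force": force on the tool from outside, world axes, zero at the start; "wrist_torque": the same for the moment, N m; "opening": opening from 0.0 (shut) to 1.0 (fully open); "grasp_force": force on a finger pad.
Only numpy, scipy, OpenCV 4.12 (cv2) and the standard library are available. Lean on these libraries where they do the work, as an engineer would, in place of code of your own. Each camera call takes 0.05 s, during which the arm holds its last target. There are 200 camera calls.

## Working session

There is one attempt and no reset: what is moved stays moved. The work goes in short steps, Python scripts to look and compute and a tool call to move; the robot and the scene stay as the last step left them, time stands still between calls to the robot, and variables do not carry over. Pictures are saved under pics/ and viewed, at most 10 in all, crops included, and the job is handed in when it is done.

Besides the shell and the picture viewer there is one more tool, called after "Call:" in YAML: its name, and indented under it one key for each argument. send_rows: Moves the arm, as the interface text tells. Its arguments: {"type":"object","properties":{"targets":{"type":"array"},"grip_force":{"type":"number"}},"required":["targets"]}

```bash
mkdir -p pics
python3 - <<'E'
from rig import r,cams
import cv2,pickle
s=r.sense();print(s)
F={}
for n in("top","side"):
    f=cams.grab_frame(n);F[n]=f;cv2.imwrite(f"pics/{n}0.png",f["color"]);print(n,{k:v for k,v in f.items() if k!="color"})
pickle.dump(F,open("f0.pkl","wb"))
E
```

```text
{'clock': 0.0, 'qpos': array([-1.26537846e+00,  3.53690087e-01,  1.63415040e+00,  1.47516528e-05,
        1.15520734e+00, -2.37885017e-03]), 'qvel': array([-1.22094953e-03, -4.37056229e-04,  4.80919297e-05, -1.76906781e-03,
        1.04340426e-04,  1.30953324e-03]), 'joint_efforts': array([-2.27359538e-03, -6.05256557e+01, -3.42067838e+01, -4.06832498e-05,
        9.52723261e-03,  8.99381007e-06]), 'eef_pos': array([ 189.21912137, -595.15338026,  230.52853626]), 'tcp_rot': array([-3.14013751e+00, -1.69488942e-05,  3.07790736e-01]), 'contact_force': array([ 0.37945295,  0.08056446, -0.39599195]), 'wrist_torque': array([ 0.03996745, -0.03415476,  0.00528161]), 'grasp_force': 0.0, 'opening': 0.9989294331523724}
top {'fx': 399.4279158977406, 'fy': 399.4279158977406, 'cx': 255.12757790342775, 'cy': 189.66561247759478, 'xyz': array([446.80555615,   6.40580559, 910.35360789]), 'attitude': array([-2.96537591,  0.01902492, -1.56872321])}
side {'fx': 410.27959546150606, 'fy': 410.27959546150606, 'cx': 257.9668882550469, 'cy': 199.93674820119455, 'xyz': array([192.74592325, 553.73466427, 504.34056172]), 'attitude': array([-2.1622551 ,  0.01683904, -2.50657605])}
```

View pics/top0.png

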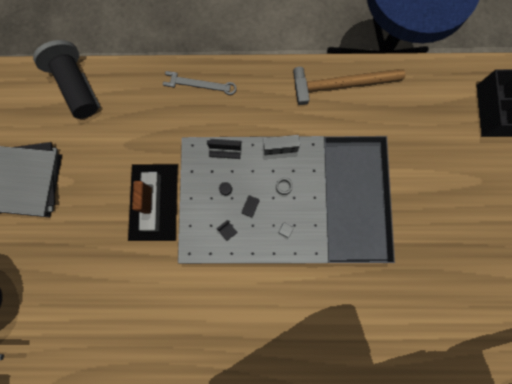

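View pics/side0.png

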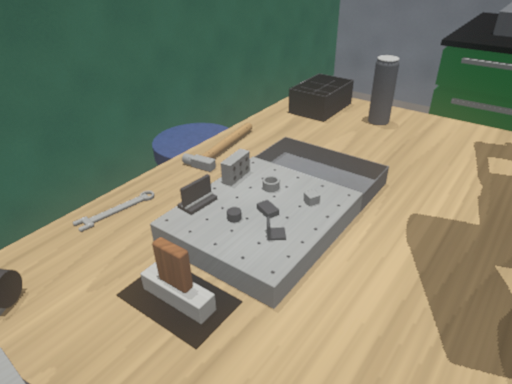

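The top view shows the plate at cols 180–325, rows 137–262. The tray is on its right (-y side, to col 390) and the mat on its left (129–178), with the pusher at about (149,200) and its handle at (138,195). The offcuts are at (225,188), (250,206), (283,187), (227,230) and (286,230); the sample (224,148) and block (281,146) stand at the far edge. The side view agrees.

```bash
cat > h.py <<'E'
import numpy as np,cv2
from scipy.spatial.transform import Rotation as R
def ray(f,uv,z):
    uv=np.atleast_2d(np.asarray(uv,float))
    d=np.c_[(uv[:,0]-f["cx"])/f["fx"],(uv[:,1]-f["cy"])/f["fy"],np.ones(len(uv))]
    d=d@R.from_euler("xyz",f["attitude"]).as_matrix().T
    return f["xyz"]+d*((z-f["xyz"][2])/d[:,2])[:,None]
def proj(f,p):
    c=(np.atleast_2d(p)-f["xyz"])@R.from_euler("xyz",f["attitude"]).as_matrix()
    return np.c_[f["cx"]+f["fx"]*c[:,0]/c[:,2],f["cy"]+f["fy"]*c[:,1]/c[:,2]]
def rect(f,m,z):
    "minAreaRect of largest contour of mask, corners cast to height z"
    c=max(cv2.findContours(m.astype(np.uint8),0,2)[0],key=cv2.contourArea)
    p=ray(f,c[:,0],z)[:,:2].astype(np.float32)
    return cv2.minAreaRect(p)
E
python3 - <<'E'
from h import *
import pickle
F=pickle.load(open("f0.pkl","rb"));f=F["top"];im=f["color"]
g=im.max(2).astype(int);sat=g-im.min(2)
def win(m,x0,x1,y0,y1):
    o=np.zeros_like(m);o[y0:y1,x0:x1]=m[y0:y1,x0:x1];return o
pl=win((sat<25)&(g>105),176,330,125,275)
pl=cv2.morphologyEx(pl.astype(np.uint8),cv2.MORPH_CLOSE,np.ones((5,5)))
print("plate",rect(f,pl,50))
mat=win(g<40,120,185,155,250); mat=cv2.morphologyEx(mat.astype(np.uint8),cv2.MORPH_CLOSE,np.ones((25,25)))
print("mat",rect(f,mat,3))
print("alu",rect(f,win((sat<30)&(g>120),128,170,160,245),36))
b=im.astype(int)
print("handle",rect(f,win((b[...,2]-b[...,0]>40),131,158,170,225),112))
tr=win((g<120)&(sat<30),327,400,130,270);print("tray",rect(f,tr,46))
print(im[200,200],im[200,350],im[200,134],im[200,154],im[195,137],im[200,146])
c=im[130:270,125:400];cv2.imwrite("pics/c.png",cv2.resize(c,None,fx=2.9,fy=2.9,interpolation=cv2.INTER_CUBIC))
E
```

```text
plate ((582.8319702148438, 29.301361083984375), (281.87506103515625, 318.9624328613281), 0.2643103301525116)
mat ((581.2845458984375, 259.427734375), (173.03578186035156, 106.2772216796875), 0.2771660089492798)
alu ((579.0430297851562, 262.04608154296875), (128.19032287597656, 32.4736328125), 0.36813971400260925)
handle ((578.4183349609375, 261.952880859375), (18.58552360534668, 57.815425872802734), 89.97870635986328)
tray ((583.7207641601562, -200.60617065429688), (278.0239562988281, 142.3324737548828), 0.12198449671268463)
[127 129 128] [86 83 81] [ 34  60 103] [147 153 153] [ 41  71 120] [ 9 17 29]
```

View pics/c.png

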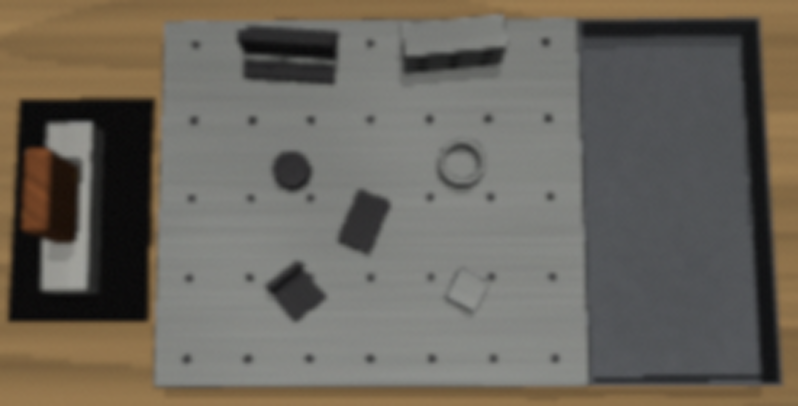

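The crop confirms the layout: plate and mat have almost no yaw, and the pusher is at (579,262) with its long side along world x. Next I'll measure the offcuts and obstacles, then move.

Run:
```python
from h import *
import pickle
f=pickle.load(open("f0.pkl","rb"))["top"]
def cp(n,pts,z):
    p=np.array(pts,float)/2.9+[125,130]-0.33
    print(n,ray(f,p,z)[:,:2].round().tolist())
cp("round",[(273,170),(312,170),(292,151),(292,190)],68)
cp("tube",[(436,164),(486,164),(461,139),(461,189)],70)
cp("flat",[(362,190),(390,204),(368,254),(338,241)],62)
cp("angle",[(266,288),(300,262),(326,295),(296,321)],55)
cp("bar",[(464,267),(489,282),(470,314),(445,297)],70)
cp("sample foot near",[(244,80),(335,82)],58)
cp("block bottom near",[(403,84),(502,74)],50)
```

```text
round [[600.0, 101.0], [600.0, 72.0], [614.0, 87.0], [585.0, 86.0]]
tube [[604.0, -20.0], [604.0, -57.0], [623.0, -38.0], [585.0, -38.0]]
flat [[586.0, 35.0], [575.0, 14.0], [538.0, 30.0], [548.0, 52.0]]
angle [[514.0, 106.0], [533.0, 81.0], [509.0, 61.0], [489.0, 83.0]]
bar [[528.0, -40.0], [517.0, -58.0], [494.0, -44.0], [506.0, -26.0]]
sample foot near [[671.0, 125.0], [670.0, 56.0]]
block bottom near [[670.0, 4.0], [678.0, -71.0]]
```

Call:
send_rows:
  targets: [0.63,-0.7,0.01,0,0,0.308,0.2,0.63,-0.7,0.01,0,0,0.308,0.2,0.63,-0.7,0.01,0,0,0.308,0.2,0.63,-0.7,0.01,0,0,0.308,0.2,0.63,-0.7,0.01,0,0,0.308,0.2,0.63,-0.7,0.01,0,0,0.308,0.2,0.63,-0.7,0.01,0,0,0.308,0.2,0.63,-0.7,0.01,0,0,0.308,0.2,0.63,-0.7,0.01,0,0,0.308,0.2,0.63,-0.7,0.01,0,0,0.308,0.2,0.63,-0.7,0.01,0,0,0.308,0.2,0.63,-0.7,0.01,0,0,0.308,0.2]
  grip_force: 80

```text
clock: 1.1
eef_pos: [395.6, -138.2, 226.0]
tcp_rot: [3.142, -0.0, -0.001]
contact_force: [1.0, -1.0, -0.1]
opening: 0.597
grasp_force: 0.0
```

Call:
send_rows:
  targets: [0.183,-0.4,0.02,0,0,0,0.2,0.183,-0.4,0.02,0,0,0,0.2,0.183,-0.4,0.02,0,0,0,0.2,0.183,-0.4,0.02,0,0,0,0.2,0.183,-0.4,0.02,0,0,0,0.2,0.183,-0.4,0.02,0,0,0,0.2,0.183,-0.4,0.02,0,0,0,0.2,0.183,-0.4,0.02,0,0,0,0.2,0.183,-0.4,0.02,0,0,0,0.2,0.183,-0.4,0.02,0,0,0,0.2,0.183,-0.4,0.02,0,0,0,0.2,0.183,-0.4,0.02,0,0,0,0.2]

```text
clock: 2.1
eef_pos: [579.9, 264.2, 205.1]
tcp_rot: [-3.14, -0.001, 0.003]
contact_force: [-0.6, 0.1, -0.2]
opening: 0.599
grasp_force: 0.0
```

Call:
send_rows:
  targets: [-0.001,0.002,0.04,0,0,0,0.2,-0.001,0.002,0.08,0,0,0,0.2,-0.001,0.002,0.11,0,0,0,0.2,-0.001,0.002,0.13,0,0,0,0.2,-0.001,0.002,0.143,0,0,0,0.2,-0.001,0.002,0.143,0,0,0,-1,-0.001,0.002,0.143,0,0,0,-1,-0.001,0.002,0.143,0,0,0,-1,-0.001,0.002,0.143,0,0,0,-1,-0.001,0.002,0.143,0,0,0,-1,-0.001,0.002,0.143,0,0,0,-1,-0.001,0.002,0.143,0,0,0,-1]
  grip_force: 80

```text
clock: 3.1
eef_pos: [577.8, 257.9, 63.6]
tcp_rot: [-3.141, -0.001, -0.0]
contact_force: [-1.3, 0.1, -1.4]
opening: 0.226
grasp_force: 78.7
```

Call:
send_rows:
  targets: [0,0,-0.02,0,0,0,-1,0,0,-0.045,0,0,0,-1,0,0,-0.066,0,0,0,-1,0,0,-0.066,0,0,0,-1,0,0,-0.066,0,0,0,-1,-0.005,0.03,-0.066,0,0,0,-1,-0.01,0.06,-0.066,0,0,0,-1,-0.012,0.08,-0.066,0,0,0,-1,-0.012,0.092,-0.066,0,0,0,-1,-0.012,0.092,-0.066,0,0,0,-1,-0.012,0.092,-0.066,0,0,0,-1]

```text
clock: 4.02
eef_pos: [565.5, 165.7, 128.3]
tcp_rot: [-3.141, 0.001, -0.002]
contact_force: [0.1, -0.3, -3.7]
opening: 0.223
grasp_force: 79.4
```

Call:
send_rows:
  targets: [0,0,0.008,0,0,0,-1,0,0,0.014,0,0,0,-1,0,0,0.0155,0,0,0,-1,0,0,0.0155,0,0,0,-1,0,0,0.0155,0,0,0,-1]

```text
clock: 4.43
eef_pos: [565.4, 166.3, 113.0]
tcp_rot: [3.141, 0.001, 0.0]
contact_force: [-0.1, 0.3, -2.2]
opening: 0.222
grasp_force: 79.4
```

Run:
```python
from rig import r,cams
import cv2
a=cams.grab_frame("top")["color"][120:275,120:400];b=cams.grab_frame("side")["color"][110:330,90:400]
a=cv2.resize(a,(560,310));b=cv2.resize(b,(400,284))
import numpy as np
o=np.zeros((600,560,3),np.uint8);o[:310]=a;o[312:596,:400]=b
cv2.imwrite("pics/p1.png",o);print(r.sense()["contact_force"],r.sense()["eef_pos"])
```

```text
[-0.1038839   0.96709175 -2.21039483] [565.67804499 166.16182787 113.55541986]
```

View pics/p1.png

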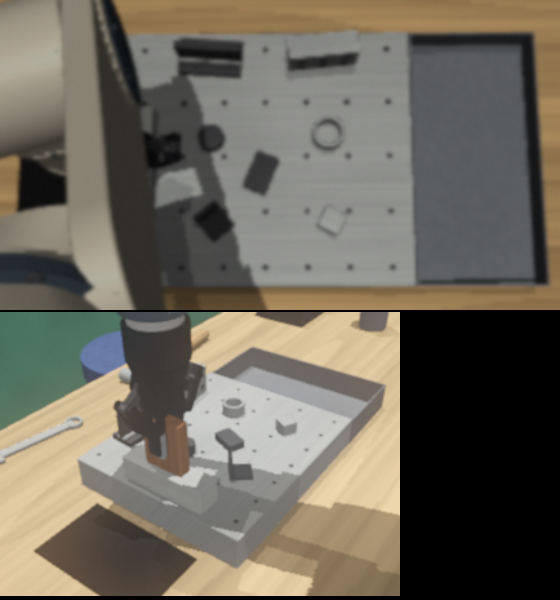

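The pusher is upright at the plate's +y end, with its face clear of the round and angle ends, and all five offcuts are undisturbed. Sweeping now.

Call:
send_rows:
  targets: [0,0.01,0,0,0,0,-1,0,0.02,0,0,0,0,-1,0,0.03,0,0,0,0,-1,0,0.04,0,0,0,0,-1,0,0.05,0,0,0,0,-1,0,0.06,0,0,0,0,-1,0,0.07,0,0,0,0,-1,0,0.08,0,0,0,0,-1,0,0.09,0,0,0,0,-1,0,0.1,0,0,0,0,-1,0,0.11,0,0,0,0,-1,0,0.12,0,0,0,0,-1]

```text
clock: 5.53
eef_pos: [565.5, 44.9, 113.5]
tcp_rot: [-3.142, 0.0, -0.0]
contact_force: [0.6, 2.0, -2.9]
opening: 0.221
grasp_force: 79.4
```

Run:
```python
from rig import r,cams
import cv2
a=cams.grab_frame("top")["color"][120:275,120:400];b=cams.grab_frame("side")["color"][110:330,90:400]
a=cv2.resize(a,(560,310));b=cv2.resize(b,(400,284))
import numpy as np
o=np.zeros((600,560,3),np.uint8);o[:310]=a;o[312:596,:400]=b
cv2.imwrite("pics/p2.png",o)
```

```text
(no output)
```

View pics/p2.png

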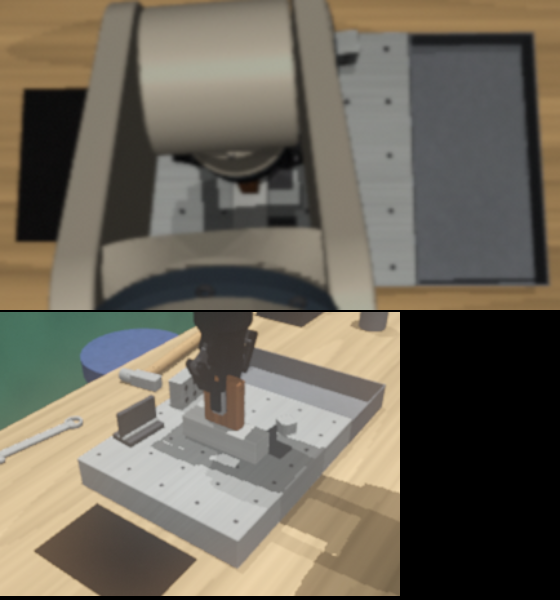

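The sweep is working: the angle end rides on the face's -x end, and the sample and block are unmoved. I'll continue.

Call:
send_rows:
  targets: [0,0.01,0,0,0,0,-1,0,0.02,0,0,0,0,-1,0,0.03,0,0,0,0,-1,0,0.04,0,0,0,0,-1,0,0.05,0,0,0,0,-1,0,0.06,0,0,0,0,-1,0,0.07,0,0,0,0,-1,0,0.08,0,0,0,0,-1,0,0.09,0,0,0,0,-1,0,0.1,0,0,0,0,-1,0,0.11,0,0,0,0,-1,0,0.12,0,0,0,0,-1]

```text
clock: 6.63
eef_pos: [565.5, -75.2, 113.5]
tcp_rot: [-3.142, 0.0, -0.0]
contact_force: [0.4, 1.7, -3.5]
opening: 0.22
grasp_force: 79.4
```

Run:
```python
from rig import r,cams
import cv2
b=cams.grab_frame("side")["color"][110:330,90:400]
cv2.imwrite("pics/p3.png",cv2.resize(b,(775,550)))
```

```text
(no output)
```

View pics/p3.png

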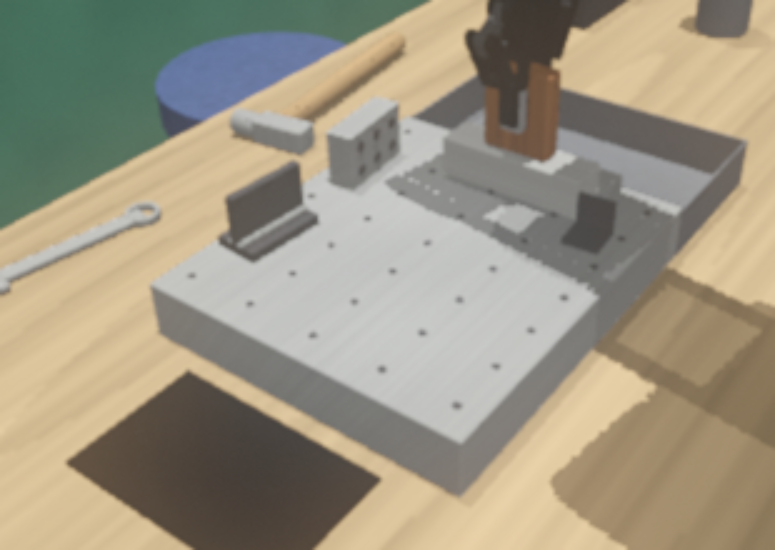

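The angle end has slipped off the -x end of the face, at crop (590,225); the rest are still ahead of the pusher. I'll finish this sweep and then do a second one lower down.

Call:
send_rows:
  targets: [0,0.01,0,0,0,0,-1,0,0.02,0,0,0,0,-1,0,0.03,0,0,0,0,-1,0,0.038,0,0,0,0,-1,0,0.044,0,0,0,0,-1,0,0.05,0,0,0,0,-1,0,0.055,0,0,0,0,-1,0,0.06,0,0,0,0,-1,0,0.065,0,0,0,0,-1,0,0.068,0,0,0,0,-1,0,0.068,0,0,0,0,-1,0,0.068,0,0,0,0,-1]

```text
clock: 7.68
eef_pos: [565.5, -142.2, 113.5]
tcp_rot: [-3.141, 0.0, -0.0]
contact_force: [-0.8, 0.3, -1.8]
opening: 0.224
grasp_force: 79.3
```

Call:
send_rows:
  targets: [0,0,-0.02,0,0,0,-1,0,0,-0.05,0,0,0,-1,0,-0.02,-0.07,0,0,0,-1,0,-0.05,-0.07,0,0,0,-1,0,-0.09,-0.07,0,0,0,-1,0,-0.13,-0.07,0,0,0,-1,0,-0.17,-0.07,0,0,0,-1,0,-0.2,-0.07,0,0,0,-1,0,-0.2,-0.07,0,0,0,-1]

```text
clock: 8.43
eef_pos: [565.3, 63.2, 183.6]
tcp_rot: [-3.139, -0.0, 0.003]
contact_force: [0.3, 0.4, -2.6]
opening: 0.222
grasp_force: 79.7
```

Run:
```python
from rig import r,cams
import cv2,numpy as np,pickle
F={n:cams.grab_frame(n) for n in("top","side")};pickle.dump(F,open("f4.pkl","wb"))
a=F["top"]["color"][120:275,260:400];b=F["side"]["color"][110:330,90:400]
a=cv2.resize(a,(280,310));b=cv2.resize(b,(510,362))
o=np.zeros((362,792,3),np.uint8);o[:310,:280]=a;o[:362,282:]=b
cv2.imwrite("pics/p4.png",o)
```

```text
(no output)
```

View pics/p4.png

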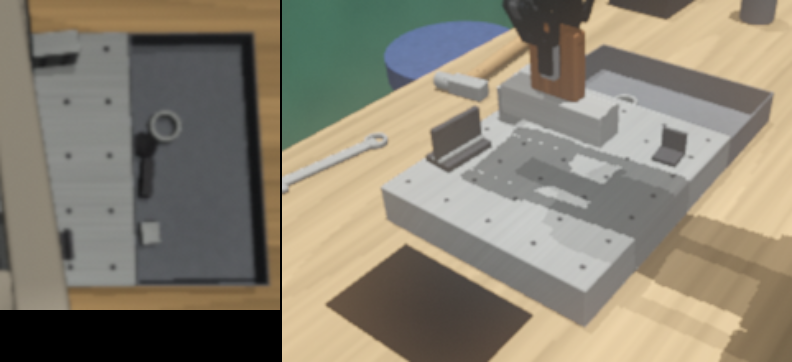

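Four offcuts are now in the tray. Only the angle end is left on the plate, at panel (670,152) in the side view and (65,245) in the top view.

Run:
```python
from h import *
import pickle
F=pickle.load(open("f4.pkl","rb"))
p=np.array([(653,156),(670,166),(687,150),(663,127)],float)-[282,0]
print(ray(F["side"],p*[310/510,220/362]+[90,110],52).round())
p=np.array([(61,231),(72,231),(74,259),(63,259)],float)
print(ray(F["top"],p/2+[260,120],52).round())
```

```text
[[497. -34.  52.]
 [471. -28.  52.]
 [470. -68.  52.]
 [519. -97.  52.]]
[[500. -53.  52.]
 [500. -64.  52.]
 [471. -66.  52.]
 [471. -54.  52.]]
```

Call:
send_rows:
  targets: [-0.035,0,0,0,0,0,-1,-0.072,0.01,0,0,0,0,-1,-0.072,0.02,0,0,0,0,-1,-0.072,0.02,0.02,0,0,0,-1,-0.072,0.02,0.045,0,0,0,-1,-0.072,0.02,0.06,0,0,0,-1,-0.072,0.02,0.07,0,0,0,-1,-0.072,0.02,0.07,0,0,0,-1,-0.072,0.02,0.07,0,0,0,-1]

```text
clock: 9.28
eef_pos: [493.6, 37.3, 113.5]
tcp_rot: [3.141, 0.001, -0.001]
contact_force: [0.1, -0.5, -2.0]
opening: 0.222
grasp_force: 79.9
```

Call:
send_rows:
  targets: [0,0.01,0,0,0,0,-1,0,0.02,0,0,0,0,-1,0,0.03,0,0,0,0,-1,0,0.04,0,0,0,0,-1,0,0.05,0,0,0,0,-1,0,0.06,0,0,0,0,-1,0,0.07,0,0,0,0,-1,0,0.08,0,0,0,0,-1,0,0.09,0,0,0,0,-1,0,0.1,0,0,0,0,-1,0,0.11,0,0,0,0,-1,0,0.12,0,0,0,0,-1]

```text
clock: 10.28
eef_pos: [493.5, -83.1, 113.5]
tcp_rot: [-3.142, 0.0, -0.0]
contact_force: [0.3, 0.4, -3.5]
opening: 0.224
grasp_force: 79.8
```

Call:
send_rows:
  targets: [0,0.01,0,0,0,0,-1,0,0.02,0,0,0,0,-1,0,0.028,0,0,0,0,-1,0,0.034,0,0,0,0,-1,0,0.04,0,0,0,0,-1,0,0.045,0,0,0,0,-1,0,0.05,0,0,0,0,-1,0,0.055,0,0,0,0,-1,0,0.06,0,0,0,0,-1,0,0.063,0,0,0,0,-1,0,0.063,0,0,0,0,-1,0,0.063,0,0,0,0,-1]

```text
clock: 11.28
eef_pos: [493.5, -145.2, 113.5]
tcp_rot: [-3.141, 0.0, -0.001]
contact_force: [0.1, -0.5, -3.9]
opening: 0.221
grasp_force: 79.7
```

Call:
send_rows:
  targets: [0,0,-0.02,0,0,0,-1,0,0,-0.05,0,0,0,-1,0.02,-0.02,-0.07,0,0,0,-1,0.04,-0.05,-0.07,0,0,0,-1,0.06,-0.09,-0.07,0,0,0,-1,0.08,-0.13,-0.07,0,0,0,-1,0.085,-0.17,-0.07,0,0,0,-1,0.085,-0.2,-0.07,0,0,0,-1,0.085,-0.22,-0.07,0,0,0,-1,0.085,-0.24,-0.07,0,0,0,-1,0.085,-0.24,-0.07,0,0,0,-1]

```text
clock: 12.2
eef_pos: [578.3, 98.6, 183.3]
tcp_rot: [-3.14, 0.0, 0.003]
contact_force: [-0.0, 0.7, -2.1]
opening: 0.221
grasp_force: 79.9
```

Run:
```python
from rig import r,cams
import cv2,numpy as np,pickle
F={n:cams.grab_frame(n) for n in("top","side")};pickle.dump(F,open("f5.pkl","wb"))
a=F["top"]["color"][120:275,260:400];b=F["side"]["color"][110:330,90:400]
a=cv2.resize(a,(280,310));b=cv2.resize(b,(510,362))
o=np.zeros((362,792,3),np.uint8);o[:310,:280]=a;o[:362,282:]=b
cv2.imwrite("pics/p5.png",o)
```

```text
(no output)
```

View pics/p5.png

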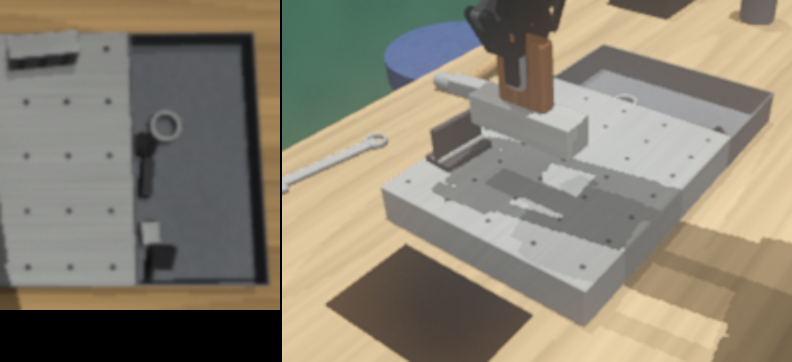

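All five offcuts are in the tray, the plate is clear, and the sample and block are in place. Now I'll return the pusher to the mat.

Call:
send_rows:
  targets: [0.003,-0.03,0,0,0,0,-1,0.003,-0.065,0,0,0,0,-1,0.003,-0.1,0,0,0,0,-1,0.003,-0.13,0,0,0,0,-1,0.003,-0.15,0,0,0,0,-1,0.003,-0.161,0,0,0,0,-1,0.003,-0.161,0.03,0,0,0,-1,0.003,-0.161,0.06,0,0,0,-1,0.003,-0.161,0.085,0,0,0,-1,0.003,-0.161,0.1,0,0,0,-1,0.003,-0.161,0.11,0,0,0,-1,0.003,-0.161,0.11,0,0,0,-1]

```text
clock: 13.3
eef_pos: [580.5, 254.1, 71.3]
tcp_rot: [3.14, 0.003, -0.001]
contact_force: [-0.4, -1.5, -1.6]
opening: 0.223
grasp_force: 80.1
```

Call:
send_rows:
  targets: [0,0,0.004,0,0,0,-1,0,0,0.007,0,0,0,-1,0,0,0.009,0,0,0,-1,0,0,0.009,0,0,0,-1,0,0,0.009,0,0,0,-1]

```text
clock: 13.72
eef_pos: [581.9, 256.0, 65.1]
tcp_rot: [-3.141, -0.001, -0.0]
contact_force: [0.6, 1.0, -2.7]
opening: 0.225
grasp_force: 80.2
```

Call:
send_rows:
  targets: [0,0,0.0015,0,0,0,-1,0,0,0.0015,0,0,0,-1,0,0,0.0015,0,0,0,0.2,0,0,0.0015,0,0,0,0.2,0,0,0.0015,0,0,0,0.2,0,0,0.0015,0,0,0,0.2,0,0,0.0015,0,0,0,0.2,0,0,0.0015,0,0,0,0.2,0,0,0.0015,0,0,0,0.2]

```text
clock: 14.47
eef_pos: [581.6, 255.8, 63.0]
tcp_rot: [-3.142, 0.0, -0.0]
contact_force: [1.2, -0.0, -0.4]
opening: 0.6
grasp_force: 0.0
```

Call:
send_rows:
  targets: [0,0,-0.01,0,0,0,0.2,0,0,-0.03,0,0,0,0.2,0,0,-0.06,0,0,0,0.2,0,0,-0.09,0,0,0,0.2,0,0,-0.12,0,0,0,0.2,0,0,-0.15,0,0,0,0.2,-0.03,0,-0.17,0,0,0,0.2,-0.06,0,-0.17,0,0,0,0.2,-0.1,0,-0.17,0,0,0,0.2,-0.14,0,-0.17,0,0,0,0.2,-0.17,0,-0.17,0,0,0,0.2,-0.17,0,-0.17,0,0,0,0.2]

```text
clock: 15.47
eef_pos: [406.2, 254.9, 233.3]
tcp_rot: [3.141, 0.003, 0.001]
contact_force: [0.2, -0.5, -0.2]
opening: 0.6
grasp_force: 0.0
```

Run:
```python
from h import *
from rig import r,cams
F={n:cams.grab_frame(n) for n in("top","side")};t=F["top"]["color"]
a=cv2.resize(t[130:270,310:400],(386,600),interpolation=cv2.INTER_CUBIC)
b=cv2.resize(F["side"]["color"][110:340,90:400],(410,304));c=cv2.resize(t[150:250,110:240],(380,292))
o=np.zeros((600,798,3),np.uint8);o[:,:386]=a;o[:304,388:]=b;o[306:598,388:768]=c
cv2.imwrite("pics/p6.png",o)
f=F["top"];P=proj(f,[[582.8,-130.7,50],[582.8,-133,46],[443,-133,46],[722,-133,46]]);print(P,(P-[310,130])*4.286)
```

```text
[[325.86176102 197.36411965]
 [326.63414772 197.64953149]
 [328.56495922 262.74936888]
 [324.81650028 136.36516875]] [[ 67.98350771 288.7226168 ]
 [ 71.29395711 289.94589196]
 [ 79.56941521 568.96379501]
 [ 63.5035202   27.28111326]]
```

View pics/p6.png

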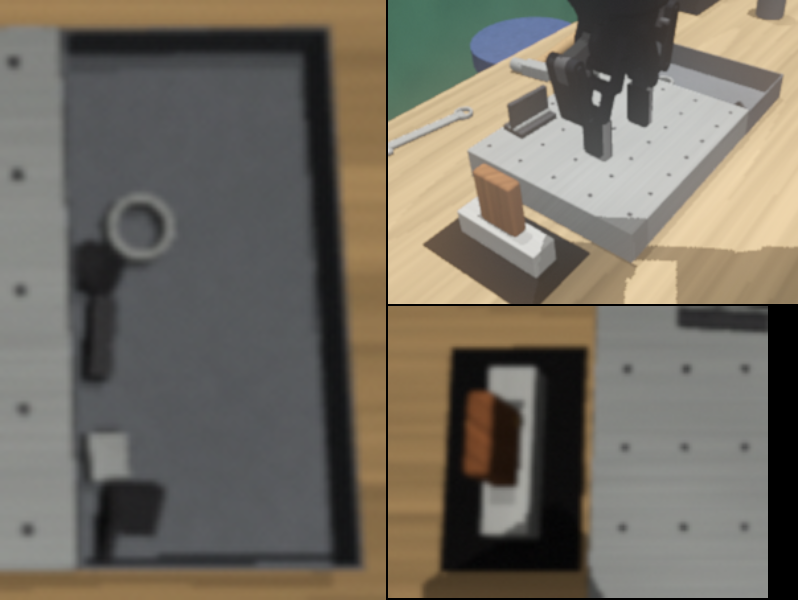

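The tray zoom shows all five offcuts lying inside the rim line (zoom col about 70): the tube at (140,228), round at (97,268), flat at (99,338), bar at (108,457) and angle at (135,510). The pusher stands upright near the middle of the mat (zoom about (515,450)), and the gripper is clear of everything.

```bash
python3 -c "
from rig import r
print(r.sign_off())"
```

```text
the job is handed in; nothing more can be done
None
```

I handed the job in after about 15.5 s of robot time; the hand-in gave no verdict, but the last pictures show all five offcuts in the tray, the pusher released and upright near the middle of its mat, and the sample and block where they stood.

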